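# Hang the rotor key on its keeper hook

## Task

The rotor key must not be left in the rotor: draw it straight up out of the rotor's hub and hang its eye on the peg of the keeper hook, pushing it home against the black collar so that the red gravity flap is lifted and drops shut behind the eye. Then tug the key back against the shut flap with 5 to 10 N to make sure that it holds, let go and leave it hanging still behind the shut flap. Never press or pull on the hook with more than 15 N, and leave the rotor and the other things where they are.

Things in the scene. Friction and masses are not known exactly. Their poses are not given: they have to be found in the camera images.
- key: T-handled steel rotor key with two blue sleeves, about 0.2 kg, upright in the rotor's hub at first. Origin: centre of the eye in mid-handle. z: up the shaft to the eye; y: along the handle; x: axis of the eye. The eye is a ring of 8 mm round wire, hole 18 mm, outside 34 mm, in the y-z plane. The handle, level with the eye's centre, is 164 mm long. The key is alike when turned half round about z.
- sleeve_a (a point): middle of one blue sleeve, at y = +60 mm of the key. Sleeves run from 38 to 82 mm either side of the eye, 12 mm thick in x, 14 mm high in z. Gripped here from above across the thickness, the fingers and the gripper's body stay clear of the hook; gripped at the eye they do not.
- sleeve_b (a point): middle of the other blue sleeve, at y = -60 mm of the key, same size
- key_tip (a point): end of the key's shaft, 100 mm below the eye's centre (z = -100 mm of the key). The shaft is 10 mm thick with a collar 24 mm across, whose underside lies 84 mm below the eye and rests on the hub at first.
- rotor: aluminium centrifuge rotor with 12 tube holes, 116 mm across, 0.9 kg, loose on the worktop. Origin: centre of its underside, z up. The brass hub in its middle is 29 mm across and ends 63.5 mm above the origin; the key's tip stands 16 mm deep in the hub's 13 mm hole.
- stand: fixed laboratory stand that carries the keeper hook: grey base 170 x 100 x 14 mm with a 12 mm upright rod (top z = 235 mm). Origin: centre of the base's underside, z up; +x is the way the eye is pushed on (from the peg's free tip towards the rod), y across. A blue boss head clamps a level steel rod, the peg, to the upright; the peg runs along x at y = 0.
- seat_about (a point): point on the stand, at (16, 0, 196) mm in its frame: roughly the eye's centre when the key hangs fully home. The hook was clamped by hand, so the true place lies up to 6 mm either way along the stand's x and up to 6 mm higher or lower, exact sideways and in direction. This is not measured: feel for it. Home, the eye meets a black collar, 26 mm across, and hangs 4 mm under the peg's axis.
- tip_about (a point): point on the stand, at (-35, 0, 200) mm in its frame: roughly the peg's round free tip, on the peg's axis, with the same unmeasured shift as the whole hook. The peg is 10 mm thick; from tip to collar face 55 mm. Over it, from 21 mm behind the tip to the back plate (76 mm), stands a bracket 26 mm wide, from 32 to 46 mm above the peg's axis, which carries the flap.
- keeper (a joint): angle of the red gravity flap in rad: 0 shut against a stop pin (it cannot swing outwards), up to 1.25 as its lower end swings towards the boss and up. Less than 1 N of push by the eye lifts it; its own weight shuts it. It rides on the eye, up to about 0.9, and drops shut only with the eye's hole resting low on the peg and the eye within about 2 mm of the collar.
- flap_about (a point): point on the stand, at (-2, 0, 211) mm in its frame: roughly the centre of the shut flap's steel roller end (8 mm across, 17 mm wide), 33 mm behind the peg's tip and 11 mm above its axis, with the hook's unmeasured shift. The eye, pulled back from home, meets the shut flap after about 10 mm. Held by a sleeve, the key yields 1 mm for some 2 to 3 N on the eye.
- cup: clear plastic cup, 51 mm across and 53 mm high, loose; origin at the centre of its underside; not to be disturbed
- timer: white bench timer, 58 x 62 x 18 mm, loose; origin at the centre of its underside; not to be disturbed
- tip_box: blue pipette-tip box with clear lid, 118 x 70 x 78 mm, loose; origin at the centre of its underside; not to be disturbed
- red_box: flat red box, 40 x 72 x 21 mm, loose; origin at the centre of its underside; not to be disturbed

How it is judged:
By the outcome, as a careful person would: the job done as asked, in the order asked, and still so for the second after the job is handed in, with the robot touching nothing.
It also fails if it takes over 72 s, if anything falls off the work surface, if the arm or the gripper's body presses on something with over 40 N, if the wrist force passes 120 N, or if a joint passes its speed limit or range.

## Robot

A 6-joint arm with a two-finger parallel gripper is mounted at the origin on a cart in front of the work surface, level with it; the furniture and walls round the work are solid. World frame = base frame: x ahead of the robot, y to its left, z up, the work surface at z = 0. Lengths are in m, angles in degrees, forces in N, time in s.
With the tool pointing down it reaches from about 0.3 to 0.875 m from the base axis. Payload 4.2 kg.
Tool frame: the origin (TCP) lies midway between the tips of the shut fingers; the grasp point (between the pads) lies 19 mm behind it; z points along the fingers, y is the direction in which the jaws open and shut (so a half turn about z gives the same grasp; the last joint's range is limited). The gripper opens to 85 mm and grips with 20 to 120 N. Pads are 22 mm wide; open, the fingers measure 114 mm over their backs; the gripper's body (76 mm by 85 mm) begins 54 mm behind the grasp point. The pads swing forward as they close: fully open they stand 13 mm farther back than shut.
Start: joints at [-67.151, 18.312, 89.639, -0, 72.044, -1.146], TCP at [0.234, -0.525, 0.231] pointing down, gripper open.
Joint ranges: [-177.97, 177.97], [-48.28, 115.42], [12.27, 149.76], [-77.06, 257.06], [2.81, 150.46], [-146.56, 146.56]. Speed limits (degrees/s): [147.25, 147.25, 180, 180, 180, 180].

## Interface

Orientations are given as a 3x3 rotation matrix whose columns are the frame's x, y, z axes.
In Python, from station import telemetry, imaging, arm gives the robot as it stands. The module is installed in compiled form; this text tells all that it offers.
- The arm moves only by the tool move_arm, never from a script. Its argument "plan" is a list of rows, each a list of 7 numbers: the turn, a rotation vector about the tool's x, y, z in rad, then the shift along the tool's x, y, z in cm, then the opening, from 0 (shut) to 1 (fully open). A call has exactly 5 rows; each row shifts and turns the commanded pose from where the row before left it, along the tool's axes as they then stand; what a row does not reach is not made up. A row lasts 1/12 s, in which the tool goes at most 41.7 mm and 7.16 degrees, less where a joint would pass 70% of its speed; a pose out of reach is approached as far as the arm can. A call is refused whole if a number of a shift passes 4.17 or a number of a turn 0.125, either way. A call with a gripper value outside its range is refused whole. The fingers move at their own pace and stop on an object; the grip force is fixed at half the most. Time passes only in rows, so rows that do not move let the fingers close, or fill a call up. It gives the time, the measured TCP pose, the force and the opening at its end, in the units of the state.
- telemetry.sense(): the state, without advancing time (a new reading comes with each control period).
- imaging.get_image(name): name is "scene" or "top" or "wrist"; returns the picture (384x512x3 uint8, red, green, blue); there is no depth.
- imaging.camera_params(name): a dict with "fovy" (degrees; the focal length in pixels is half the picture's height over the tangent of half this angle, whatever the lens; pixels are square), "cx", "cy" (the principal point, pixels), "dist" ([k1, k2, p1, p2, k3] as OpenCV has them; the pictures are not rectified), "R" (3x3) and "t" (3): a world point X has camera coordinates R X + t. Camera axes: x right, y down, z forward; pixel columns grow to the right and rows downward; lengths in m; the calibration is good to about 2 mm. A picture is of the moment at which its call begins: read the wrist's pose just before it. camera_params takes no time and is no camera call; for the wrist camera it gives the pose at the moment of the call.
- arm.finish_job(): hands the job in, once; it reports no verdict.
The state is a dict: "t": time; "qpos": joint angles; "joint_vel": joint speeds; "effort": joint torques, N m; "ee_pos": TCP position; "orientation": TCP orientation; "force": force on the tool from outside, world axes, zero at the start; "moment": the same for the moment, N m; "opening": opening from 0.0 (shut) to 1.0 (fully open).
Only numpy, scipy, OpenCV 4.12 (cv2) and the standard library are available. Lean on these libraries where they do the work, as an engineer would, in place of code of your own. Each camera call takes 0.05 s, during which the arm holds its last target. There are 200 camera calls.

## Working session

There is one attempt and no reset: what is moved stays moved. The work goes in short steps, Python scripts to look and compute and a tool call to move; the robot and the scene stay as the last step left them, time stands still between calls to the robot, and variables do not carry over. Pictures are saved under pics/ and viewed, about 8 in all and at most 12, crops included, and the job is handed in when it is done.

Besides the shell and the picture viewer there is one more tool, called after "Emit:" as name(argument=value, ...) on one line, values as JSON. move_arm: Moves the arm, as the interface text tells. Its arguments: {"type":"object","properties":{"plan":{"type":"array","items":{"type":"array","items":{"type":"number"}}}},"required":["plan"]}

```bash
mkdir -p pics; python3 - <<'E'
from station import telemetry, imaging
import cv2,numpy as np
s=telemetry.sense(); print(s)
for n in("scene","top","wrist"):
    p=imaging.camera_params(n); print(n,{k:np.round(v,4).tolist() for k,v in p.items()})
a=imaging.get_image("scene");b=imaging.get_image("top")
np.save("scene0.npy",a);np.save("top0.npy",b)
cv2.imwrite("pics/scene0.png",cv2.resize(a[...,::-1],(800,600)));cv2.imwrite("pics/top0.png",cv2.resize(b[...,::-1],(800,600)))
E
```

```text
{'t': 0.0, 'qpos': array([-6.71501761e+01,  1.83502189e+01,  8.97082014e+01, -3.88809501e-04,
        7.20459378e+01, -1.14560428e+00]), 'joint_vel': array([ 0.06289476, -0.03415574, -0.10262138,  0.05190839,  0.03895562,
        0.05921292]), 'effort': array([ 1.50555024e-04, -4.15529001e+01, -2.34162694e+01,  6.92881827e-05,
        8.24163464e-03,  4.90984235e-06]), 'ee_pos': array([ 0.23363749, -0.5248418 ,  0.23048437]), 'orientation': array([[ 9.13577067e-01,  4.06665014e-01, -7.13226608e-04],
       [ 4.06665639e-01, -9.13575530e-01,  1.67595300e-03],
       [ 2.99650742e-05, -1.82115698e-03, -9.99998341e-01]]), 'force': array([-0.16617372,  0.30158353,  0.81537557]), 'moment': array([-0.02420401,  0.00252306, -0.01499112]), 'opening': 1.001048064292406}
scene {'fovy': 52.1156, 'cx': 252.6168, 'cy': 190.6464, 'dist': [-0.037, 0.0, 0.0, 0.0, 0.0], 'R': [[-0.5228, -0.8523, -0.0161], [-0.434, 0.2824, -0.8555], [0.7337, -0.4403, -0.5175]], 't': [0.352, 0.3297, 0.8265]}
top {'fovy': 43.2866, 'cx': 246.6398, 'cy': 187.49, 'dist': [-0.0589, 0.0, 0.0, 0.0, 0.0], 'R': [[-0.0225, -0.9997, 0.0075], [-0.9804, 0.0206, -0.1958], [0.1956, -0.0117, -0.9806]], 't': [0.0923, 0.4948, 1.5215]}
wrist {'fovy': 71.9101, 'cx': 251.4995, 'cy': 193.6898, 'dist': [-0.0281, 0.0, 0.0, 0.0, 0.0], 'R': [[0.4067, -0.9136, -0.0009], [-0.8803, -0.3921, 0.2671], [-0.2444, -0.1078, -0.9637]], 't': [-0.5735, -0.0344, 0.3776]}
```

View pics/scene0.png

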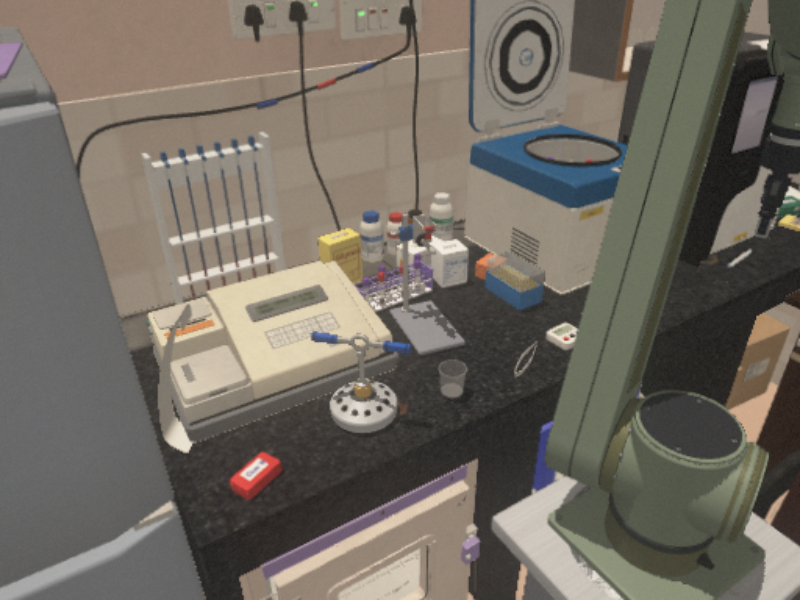

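View pics/top0.png

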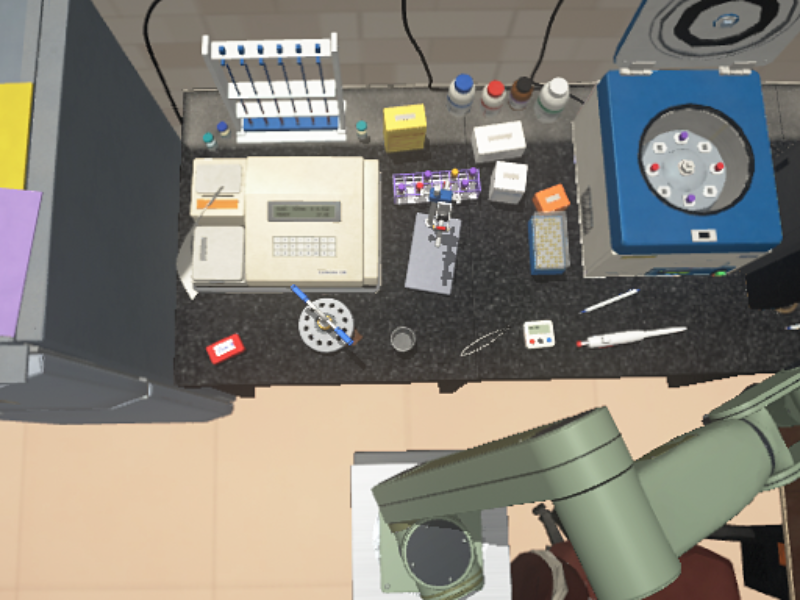

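The overview shows the key (scene 360,343; top 323,316), the rotor below it, and the stand (base in top about 432,252). The upright is at the far end of the base, with the hook pointing towards the robot. Next I'll measure them.

```bash
cat > h.py <<'E'
import numpy as np, cv2
from station import telemetry, imaging
def cam(n):
    p=imaging.camera_params(n); f=192/np.tan(np.radians(p["fovy"]/2))
    return dict(K=np.array([[f,0,p["cx"]],[0,f,p["cy"]],[0,0,1.]]),d=np.array(p["dist"],float),R=np.array(p["R"]),t=np.array(p["t"]).ravel())
def ray(c,uv):
    u=cv2.undistortPoints(np.array(uv,float).reshape(-1,1,2),c["K"],c["d"]).reshape(-1,2)
    d=np.c_[u,np.ones(len(u))]@c["R"]; return -c["R"].T@c["t"], d/np.linalg.norm(d,axis=1,keepdims=True)
def onz(c,uv,z):
    o,d=ray(c,uv); return o+d*((z-o[2])/d[:,2])[:,None]
def tri(cs,uvs):
    A=np.zeros((3,3));b=np.zeros(3);L=[]
    for c,uv in zip(cs,uvs):
        o,d=ray(c,uv);d=d[0];P=np.eye(3)-np.outer(d,d);A+=P;b+=P@o;L.append((P,o))
    x=np.linalg.solve(A,b); return x,[np.linalg.norm(P@(x-o)) for P,o in L]
def proj(c,X):
    return cv2.projectPoints(np.array(X,float).reshape(-1,1,3),cv2.Rodrigues(c["R"])[0],c["t"],c["K"],c["d"])[0].reshape(-1,2)
def blobs(m,amin=15):
    n,l,s,ce=cv2.connectedComponentsWithStats(m.astype(np.uint8)); return [(int(s[i,4]),ce[i].round(1).tolist(),s[i,:4].tolist()) for i in range(1,n) if s[i,4]>=amin]
def grab(n,f=None):
    a=imaging.get_image(n)
    if f: cv2.imwrite("pics/"+f,a[...,::-1])
    return a
E
python3 - <<'E'
from h import *
S=np.load("scene0.npy");T=np.load("top0.npy")
for a,(x0,x1,y0,y1) in((S,(180,300,130,260)),(T,(170,310,100,240))):
    h=cv2.cvtColor(a,cv2.COLOR_RGB2HSV); m=(h[...,0]>105)&(h[...,0]<125)&(h[...,1]>150)&(h[...,2]>60)
    z=np.zeros_like(m);z[y0:y1,x0:x1]=m[y0:y1,x0:x1];print(blobs(z,5))
def up(a,x,y,w,h,f): return cv2.resize(a[y:y+h,x:x+w,::-1],None,fx=f,fy=f,interpolation=cv2.INTER_CUBIC)
o=np.hstack([up(S,195,130,110,150,4)[:600],up(T,250,110,60,90,6)[:540].copy() if 0 else cv2.resize(T[110:200,250:310,::-1],(360,600),interpolation=cv2.INTER_CUBIC)])
cv2.imwrite("pics/crop0.png",o);print(o.shape)
E
```

```text
[]
[(26, [285.3, 124.4], [282, 122, 7, 6]), (7, [192.0, 186.0], [189, 183, 7, 7]), (7, [190.0, 188.0], [187, 185, 7, 7]), (34, [219.1, 214.1], [214, 211, 10, 8]), (5, [224.2, 219.2], [223, 218, 3, 3])]
(600, 800, 3)
```

View pics/crop0.png

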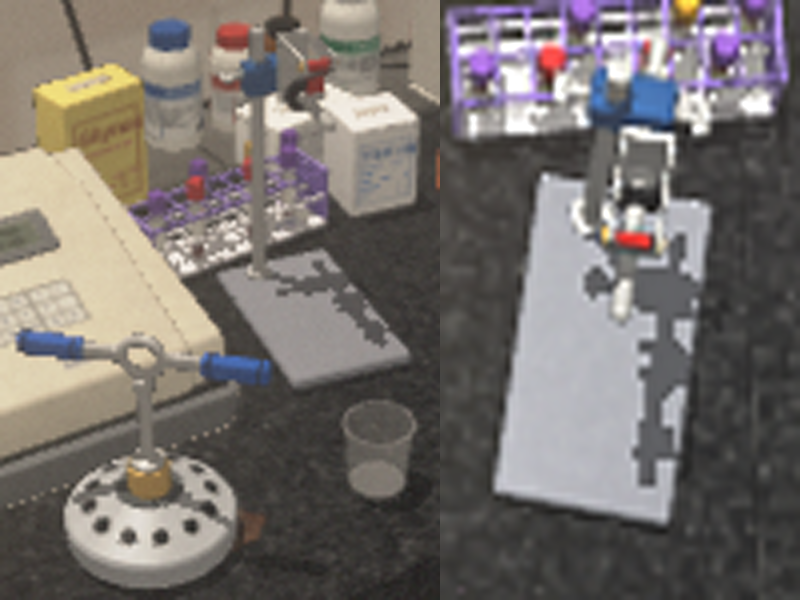

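The crop shows the key's eye (scene crop 140,355), both sleeves, the base quad, the peg tip (top crop 621,310) and the red flap (634,240).

```bash
python3 - <<'E'
from h import *
S=np.load("scene0.npy");T=np.load("top0.npy");cs,ct=cam("scene"),cam("top")
def bl(a,r):
    x0,x1,y0,y1=r;h=cv2.cvtColor(a,cv2.COLOR_RGB2HSV).astype(int)
    m=(h[...,0]>100)&(h[...,0]<130)&(h[...,1]>110)&(h[...,2]>40);z=np.zeros_like(m);z[y0:y1,x0:x1]=m[y0:y1,x0:x1];return z
print("S",blobs(bl(S,(195,265,205,230)),10));print("T",blobs(bl(T,(180,235,180,225)),10)); 
# handle: cast blue pixels onto plane z=.1475 each view
for n,a,c,r in(("S",S,cs,(195,265,205,230)),("T",T,ct,(180,235,180,225))):
    ys,xs=np.nonzero(bl(a,r));P=onz(c,np.c_[xs,ys],.1475)[:,:2]
    l=cv2.fitLine(P.astype(np.float32),cv2.DIST_HUBER,0,1e-4,1e-4).ravel()
    s=(P-l[2:])@l[:2];e=(np.percentile(s,1)+np.percentile(s,99))/2
    print(n,"ends mid",(l[2:]+e*l[:2]).round(4),"len",np.ptp(s).round(4),"ang",np.degrees(np.arctan2(l[1],l[0])).round(2))
eS=[195+140/4,130+355/4]; print("eye S ray z=.1475",onz(cs,[eS],.1475).round(4))
# rotor outline via hsv: bright grey in top
# base
h=cv2.cvtColor(T,cv2.COLOR_RGB2HSV).astype(int);
g=T.astype(int).mean(2);print("base col",T[180,265],T[165,295],T[150,285],T[150,300])
m=np.zeros(T.shape[:2],np.uint8);m[130:195,250:310]=((g>75)&(h[...,1]<70))[130:195,250:310]
m=cv2.morphologyEx(m,cv2.MORPH_OPEN,np.ones((3,3)))
n,l,st,_=cv2.connectedComponentsWithStats(m);k=1+np.argmax(st[1:,4]);m=(l==k).astype(np.uint8);print(st[k])
cts=max(cv2.findContours(m,cv2.RETR_EXTERNAL,cv2.CHAIN_APPROX_NONE)[0],key=cv2.contourArea).reshape(-1,2)
P=onz(ct,cts,.014)[:,:2];r=cv2.minAreaRect((P*1000).astype(np.float32));print("base rect",r,cv2.boxPoints(r).round(1).tolist())
cor=[[250+(x-440)/6-.4,110+y/6.667-.4] for x,y in((540,172),(712,205),(668,522),(495,490))];C=onz(ct,cor,.014);print("hand corners",C.round(4).tolist(),C.mean(0))
u=lambda v:np.degrees(np.arctan2(v[1],v[0]));print("long",np.linalg.norm(C[0]-C[3]),u(C[0]-C[3]),np.linalg.norm(C[1]-C[2]),u(C[1]-C[2]),"short",np.linalg.norm(C[0]-C[1]),u(C[0]-C[1])-90,u(C[3]-C[2])-90)
sc=[[195+x/4-.4,130+y/4-.4] for x,y in((222,272),(322,248),(412,358),(295,388))];D=onz(cs,sc,.014);print("scene corners",D.round(4).tolist(),D.mean(0),u(D[0]-D[3]),u(D[1]-D[2]))
print("tip top @z.2",onz(ct,[[250+621/6-440/6,110+310/6.667]],.2),"rod foot",onz(cs,[[195+258/4,130+270/4]],.014))
E
```

```text
S [(19, [206.7, 214.4], [202, 213, 11, 3]), (58, [254.5, 221.2], [248, 219, 14, 7])]
T [(49, [191.4, 187.3], [186, 182, 12, 12]), (52, [219.6, 214.5], [214, 209, 12, 12])]
S ends mid [0.4424 0.2013] len 0.1595 ang 43.58
T ends mid [0.4386 0.2081] len 0.1625 ang 44.8
eye S ray z=.1475 [[0.441  0.2061 0.1475]]
base col [186 187 193] [63 62 62] [96 96 99] [58 57 56]
[ 259  130   36   58 1523]
base rect ((605.7930908203125, -25.175628662109375), (99.93468475341797, 201.3460693359375), 79.18042755126953) [[497.5, -55.400001525878906], [695.2999877929688, -93.19999694824219], [714.0999755859375, 5.0], [516.2999877929688, 42.79999923706055]]
hand corners [[0.6825, 0.0105, 0.014], [0.6631, -0.0862, 0.014], [0.4994, -0.0548, 0.014], [0.5177, 0.0405, 0.014]] [ 0.59067867 -0.0225357   0.014     ]
long 0.16753099785089445 -10.324188150282138 0.16670644963805423 -10.856914836250187 short 0.09861342222818091 -11.330579942136296 -10.855688458547235
scene corners [[0.6814, 0.0046, 0.014], [0.6677, -0.0874, 0.014], [0.4957, -0.0536, 0.014], [0.5121, 0.0433, 0.014]] [ 0.58925325 -0.02328959  0.014     ] -12.858024299434273 -11.116157990119456
tip top @z.2 [[ 0.55818205 -0.01821305  0.2       ]] rod foot [[ 0.664801   -0.02215716  0.014     ]]
```

Emit:
move_arm(plan=[[0,0,0,3.1,-2.55,-0.1,1],[0,0,0,3.1,-2.55,-0.1,1],[0,0,0,3.1,-2.55,-0.1,1],[0,0,0,3.1,-2.55,-0.1,1],[0,0,0,3.1,-2.55,-0.1,1]])

```text
t: 0.52
ee_pos: [0.3238, -0.344, 0.236]
orientation: [[0.914, 0.406, -0.0], [0.406, -0.914, 0.001], [-0.0, -0.001, -1.0]]
force: [0.1, -0.7, 0.1]
opening: 0.997
```

Emit:
move_arm(plan=[[0,0,0,3.1,-2.55,-0.1,1],[0,0,0,3.1,-2.55,-0.1,1],[0,0,0,3.1,-2.55,-0.1,1],[0,0,0,3.1,-2.55,-0.1,1],[0,0,0,3.1,-2.55,-0.1,1]])

```text
t: 0.93
ee_pos: [0.4135, -0.1643, 0.2412]
orientation: [[0.914, 0.406, -0.0], [0.406, -0.914, -0.0], [-0.0, -0.0, -1.0]]
force: [1.1, -0.8, 0.2]
opening: 1.001
```

Emit:
move_arm(plan=[[0,0,0,1.5,-3.85,0,1],[0,0,0,1.5,-3.85,0,1],[0,0,0,1.5,-3.85,0,1],[0,0,0,1.5,-3.85,0,1],[0,0,0,1.5,-3.85,0,1]])

```text
t: 1.35
ee_pos: [0.4027, 0.0419, 0.2412]
orientation: [[0.914, 0.406, -0.0], [0.406, -0.914, -0.0], [-0.0, 0.0, -1.0]]
force: [1.8, 0.6, 0.4]
opening: 0.996
```

Emit:
move_arm(plan=[[0,0,0,1.5,-3.85,0,1],[0,0,0,1.5,-3.85,0,1],[0,0,0,1.5,-3.85,0,1],[0,0,-0.12,0,0,0,1],[0,0,-0.12,0,0,0,1]])

```text
t: 1.77
ee_pos: [0.397, 0.1663, 0.2408]
orientation: [[0.784, 0.621, -0.001], [0.621, -0.784, -0.0], [-0.001, -0.0, -1.0]]
force: [1.3, -0.8, -0.4]
opening: 0.999
```

Emit:
move_arm(plan=[[0,0,-0.12,0,0,0,1],[0,0,0,0,0,0,1],[0,0,0,0,0,0,1],[0,0,0,0,0,0,1],[0,0,0,0,0,0,1]])

```text
t: 2.18
ee_pos: [0.3977, 0.1636, 0.2412]
orientation: [[0.713, 0.701, -0.0], [0.701, -0.713, -0.0], [-0.0, 0.0, -1.0]]
force: [-0.1, 0.3, 0.0]
opening: 1.003
```

```bash
cat >> h.py <<'E'
def delta(tgt,yaw_y):
    """cm shift in tool axes and rotvec so TCP -> tgt, tool down with tool y at yaw_y deg"""
    s=telemetry.sense();O=np.array(s["orientation"]);y=np.radians(yaw_y)
    Y=np.array([np.cos(y),np.sin(y),0]);Z=np.array([0,0,-1.]);G=np.c_[np.cross(Y,Z),Y,Z]
    rv=cv2.Rodrigues(O.T@G)[0].ravel(); sh=O.T@(np.array(tgt)-s["ee_pos"])*100
    print("t",round(s["t"],2),"pos",s["ee_pos"].round(4),"F",s["force"].round(2),"M",s["moment"].round(3),"op",round(s["opening"],3),"| shift cm (old axes)",sh.round(2),"turn",rv.round(4),"shift (new axes)",(G.T@(np.array(tgt)-s["ee_pos"])*100).round(2))
E
python3 - <<'E'
from h import *
delta([.398,.164,.1285],-45.4)
c=cam("wrist");a=grab("wrist","w1.png");np.save("w1.npy",a)
h=cv2.cvtColor(a,cv2.COLOR_RGB2HSV).astype(int);m=(h[...,0]>100)&(h[...,0]<130)&(h[...,1]>110)&(h[...,2]>40)
print(blobs(m,50)); print(proj(c,[[.4407,.206,.1475],[.398,.164,.1475]]))
E
```

```text
t 2.18 pos [0.3977 0.1636 0.2412] F [-0.13  0.3   0.01] M [0.035 0.004 0.052] op 1.003 | shift cm (old axes) [ 5.000e-02 -1.000e-02  1.127e+01] turn [ 0.      0.0001 -0.0019] shift (new axes) [ 5.000e-02 -1.000e-02  1.127e+01]
[(76, [248.8, 27.6], [242, 25, 15, 6]), (632, [248.9, 53.4], [242, 32, 15, 44]), (88, [248.7, 80.0], [242, 77, 15, 8]), (71, [249.6, 178.6], [243, 174, 14, 8]), (420, [249.9, 199.9], [244, 184, 13, 33]), (861, [500.3, 275.3], [481, 250, 31, 54])]
[[252.17300214 129.49938106]
 [252.16998211 195.8724291 ]]
```

View pics/w1.png

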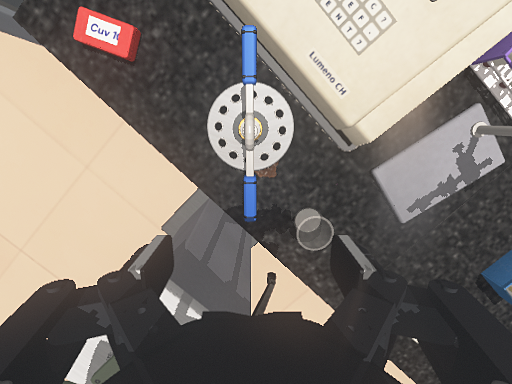

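The wrist view shows the key handle vertical in the image at column ~249, the near sleeve at (250,196) and the rotor below. The cup at (312,228) is clear, since it is lower than the fingers will go.

```bash
python3 - <<'E'
from h import *
c=cam("wrist");P=onz(c,[[248.8,25],[248.8,85],[249.4,174.5],[249.9,217.5],[249.5,130]],.1475);print(P.round(4),[np.linalg.norm(P[0]-P[3]),np.linalg.norm(P[1]-P[2])])
v=P[0]-P[3];print("ang",np.degrees(np.arctan2(v[1],v[0])),"mid",(P[0]+P[3])/2,(P[1]+P[2])/2,"near",(P[2]+P[3])/2)
E
```

```text
[[0.4967 0.2648 0.1475]
 [0.4646 0.2334 0.1475]
 [0.4106 0.1799 0.1475]
 [0.3813 0.1506 0.1475]
 [0.4388 0.2074 0.1475]] [np.float64(0.1623599759785623), np.float64(0.07597691276810008)]
ang 44.731793661517045 mid [0.438985   0.20769559 0.1475    ] [0.43760144 0.206682   0.1475    ] near [0.39597366 0.16524438 0.1475    ]
```

Emit:
move_arm(plan=[[0,0,0,0,-0.23,3.0,1],[0,0,0,0,0,3.0,1],[0,0,0,0,0,3.0,1],[0,0,0,0,0,2.2,1],[0,0,0,0,0,0,1]])

```text
t: 2.65
ee_pos: [0.3931, 0.1641, 0.1257]
orientation: [[0.713, 0.701, -0.009], [0.701, -0.713, -0.003], [-0.008, -0.004, -1.0]]
force: [0.0, 0.3, 0.1]
opening: 1.006
```

Emit:
move_arm(plan=[[0,0,0,0,0,0,0.35],[0,0,0,0,0,0,0.25],[0,0,0,0,0,0,0.2],[0,0,0,0,0,0,0],[0,0,0,0,0,0,0]])

```text
t: 3.07
ee_pos: [0.3968, 0.1658, 0.1304]
orientation: [[0.712, 0.702, 0.002], [0.702, -0.712, 0.001], [0.002, 0.001, -1.0]]
force: [-0.5, 0.2, -0.0]
opening: 0.303
```

Emit:
move_arm(plan=[[0,0,0,0,0,0,0],[0,0,0,0,0,0,0],[0,0,0,0,0,0,0],[0,0,0,0,0,0,0],[0,0,0,0,0,0,0]])

```text
t: 3.48
ee_pos: [0.3965, 0.1654, 0.1299]
orientation: [[0.712, 0.703, 0.001], [0.703, -0.712, -0.0], [0.001, 0.001, -1.0]]
force: [-0.6, -1.7, 6.0]
opening: 0.128
```

```bash
python3 -c "
from h import *
delta([.396,.1652,.1285],-45.3)"
```

```text
t 3.48 pos [0.3965 0.1654 0.1299] F [-0.59 -1.73  5.99] M [-0.215  0.045 -0.059] op 0.128 | shift cm (old axes) [-0.05 -0.01  0.14] turn [ 0.0008 -0.0007 -0.0013] shift (new axes) [-0.05 -0.01  0.14]
```

Emit:
move_arm(plan=[[0,0,0,0,0,0,0],[0,0,0,0,0,0,0],[0,0,0,0,0,0,0],[0,0,0,0,0,-0.3,0],[0,0,0,0,0,-0.5,0]])

```text
t: 3.9
ee_pos: [0.3958, 0.1654, 0.1369]
orientation: [[0.712, 0.702, -0.001], [0.702, -0.712, -0.0], [-0.001, -0.0, -1.0]]
force: [1.7, 0.3, -2.1]
opening: 0.129
```

Emit:
move_arm(plan=[[0,0,0,0,0,-0.6,0],[0,0,0,0,0,-0.6,0],[0,0,0,0,0,-0.6,0],[0,0,0,0,0,-0.8,0],[0,0,0,0,0,-1,0]])

```text
t: 4.32
ee_pos: [0.3956, 0.1654, 0.1737]
orientation: [[0.712, 0.702, -0.001], [0.702, -0.712, -0.001], [-0.001, -0.0, -1.0]]
force: [0.6, -0.1, -1.4]
opening: 0.125
```

Emit:
move_arm(plan=[[0,0,0,0,0,-1.2,0],[0,0,0,0,0,-1.2,0],[0,0,0,0,0,-1.0,0],[0,0,0,0,0,0,0],[0,0,0,0,0,0,0]])

```text
t: 4.73
ee_pos: [0.3962, 0.1656, 0.2079]
orientation: [[0.712, 0.702, 0.001], [0.702, -0.712, 0.0], [0.001, 0.001, -1.0]]
force: [0.2, 0.6, -2.7]
opening: 0.124
```

```bash
python3 - <<'E'
from h import *
delta([.396,.1652,.1285],-45.3)
c=cam("wrist");a=grab("wrist");b=grab("scene");np.save("w2.npy",a);np.save("s2.npy",b)
cv2.imwrite("pics/p2.png",np.hstack([a[:,100:400,::-1],cv2.resize(b[120:290,170:330,::-1],None,fx=2.259,fy=2.259)[:384]]))
E
```

```text
t 4.73 pos [0.3962 0.1656 0.2079] F [ 0.19  0.58 -2.67] M [-0.106  0.089 -0.018] op 0.124 | shift cm (old axes) [-0.05  0.01  7.94] turn [ 0.0006 -0.0011 -0.0013] shift (new axes) [-0.04  0.01  7.94]
```

View pics/p2.png

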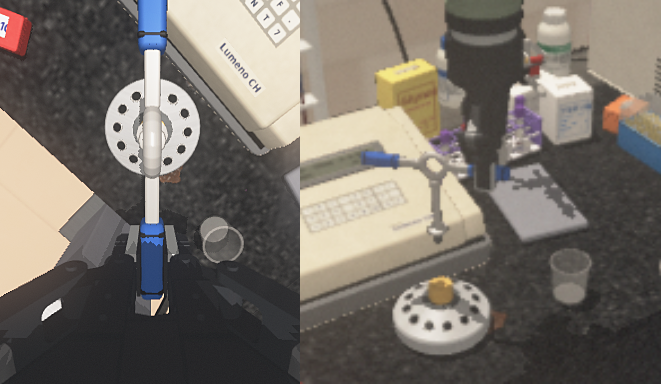

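The key is out of the rotor and held by the near sleeve, and the rotor hasn't moved. Next I check for tilt and compute the transfer to a staging pose in front of the peg.

```bash
python3 - <<'E'
from h import *
s=telemetry.sense();p=s["ee_pos"];O=s["orientation"];cs,cw=cam("scene"),cam("wrist")
g=p-.0176*O[:,2];e=g+.06*O[:,0];print("nominal eye",e)
print("scene pred eye,tip",proj(cs,[e,e-[0,0,.1]]).round(1),"seen 228.4,194.4 / 230.6,225.4; wrist pred eye top,far end",proj(cw,[e+[0,0,.017],e+.082*O[:,0],e+.022*O[:,0]]).round(1))
# far sleeve / eye rows in wrist
a=np.load("w2.npy");h=cv2.cvtColor(a,cv2.COLOR_RGB2HSV).astype(int);m=(h[...,0]>100)&(h[...,0]<130)&(h[...,1]>110)&(h[...,2]>40);m[:,:200]=0;m[:,300:]=0
print(blobs(m,40))
y=-10.9;R=np.array([[np.cos(np.radians(y)),-np.sin(np.radians(y))],[np.sin(np.radians(y)),np.cos(np.radians(y))]])
so=np.array([.5902,-.0228])
for n,q in(("tip",(-.035,0)),("seat",(.016,0)),("stage eye",(-.075,0)),("stage grip",(-.075,-.06))): print(n,(so+R@q).round(4))
E
```

```text
nominal eye [0.43827449 0.20745504 0.2242939 ]
scene pred eye,tip [[228.6 193.2]
 [230.5 226.9]] seen 228.4,194.4 / 230.6,225.4; wrist pred eye top,far end [[253.5 141.3]
 [253.6 -74. ]
 [253.3  87.8]]
[(906, [251.8, 15.3], [238, 0, 29, 32]), (416, [251.8, 42.9], [238, 35, 29, 20]), (292, [251.6, 227.3], [240, 217, 24, 18]), (1206, [251.5, 264.1], [240, 237, 24, 56]), (94, [251.2, 296.2], [242, 294, 20, 6])]
tip [ 0.5558 -0.0162]
seat [ 0.6059 -0.0258]
stage eye [ 0.5166 -0.0086]
stage grip [ 0.5052 -0.0675]
```

Emit:
move_arm(plan=[[0,0,0,-1.23,3.46,0,0],[0,0,0,-1.23,3.46,0,0],[0,0,0,-1.23,3.46,0,0],[0,0,-0.1,0,0,0,0],[0,0,-0.1,0,0,0,0]])

```text
t: 5.25
ee_pos: [0.443, 0.0638, 0.2064]
orientation: [[0.557, 0.83, -0.002], [0.83, -0.557, -0.001], [-0.001, -0.001, -1.0]]
force: [-0.8, -0.2, -1.9]
opening: 0.129
```

Emit:
move_arm(plan=[[0,0,-0.1,0,0,0,0],[0,0,-0.1,0,0,0,0],[0,0,-0.1,0,0,0,0],[0,0,-0.1,0,0,0,0],[0,0,0,0,0,0,0]])

```text
t: 5.67
ee_pos: [0.4422, 0.0656, 0.2064]
orientation: [[0.189, 0.982, -0.002], [0.982, -0.189, -0.0], [-0.001, -0.002, -1.0]]
force: [-0.6, 1.0, -1.4]
opening: 0.127
```

Emit:
move_arm(plan=[[0,0,0,-2.4,1.7,0,0],[0,0,0,-2.4,1.7,0,0],[0,0,0,-2.4,1.7,0,0],[0,0,0,-2.4,1.7,0,0],[0,0,0,-2.3,1.8,0,0]])

```text
t: 6.08
ee_pos: [0.5044, -0.0688, 0.2067]
orientation: [[0.194, 0.981, -0.001], [0.981, -0.194, -0.0], [-0.0, -0.001, -1.0]]
force: [0.3, 0.2, -1.6]
opening: 0.129
```

Emit:
move_arm(plan=[[0,0,0,0,0,0,0],[0,0,0,0,0,0,0],[0,0,0,0,0,0,0],[0,0,0,0,0,0,0],[0,0,0,0,0,0,0]])

```text
t: 6.5
ee_pos: [0.5039, -0.0666, 0.2072]
orientation: [[0.19, 0.982, -0.0], [0.982, -0.19, 0.0], [0.0, -0.0, -1.0]]
force: [1.0, -0.3, -1.8]
opening: 0.128
```

```bash
python3 - <<'E'
from h import *
delta([.5052,-.0675,.1824],-10.9)
c=cam("wrist");a=grab("wrist");b=grab("scene");t=grab("top");np.save("w3.npy",a);np.save("s3.npy",b);np.save("t3.npy",t)
A=cv2.resize(a[40:290,200:420,::-1],None,fx=2,fy=2,interpolation=cv2.INTER_CUBIC)[:500]
B=cv2.resize(b[130:240,225:305,::-1],None,fx=4.5,fy=4.5,interpolation=cv2.INTER_CUBIC)[:495]
B=cv2.copyMakeBorder(B,0,500-B.shape[0],0,0,cv2.BORDER_CONSTANT);cv2.imwrite("pics/p3.png",np.hstack([A,B]));print(A.shape,B.shape)
E
```

```text
t 6.5 pos [ 0.5039 -0.0666  0.2072] F [ 0.96 -0.26 -1.78] M [-0.06  -0.011  0.02 ] op 0.128 | shift cm (old axes) [-0.07  0.14  2.48] turn [-0.0005 -0.0001 -0.0011] shift (new axes) [-0.07  0.14  2.48]
(500, 440, 3) (500, 360, 3)
```

View pics/p3.png

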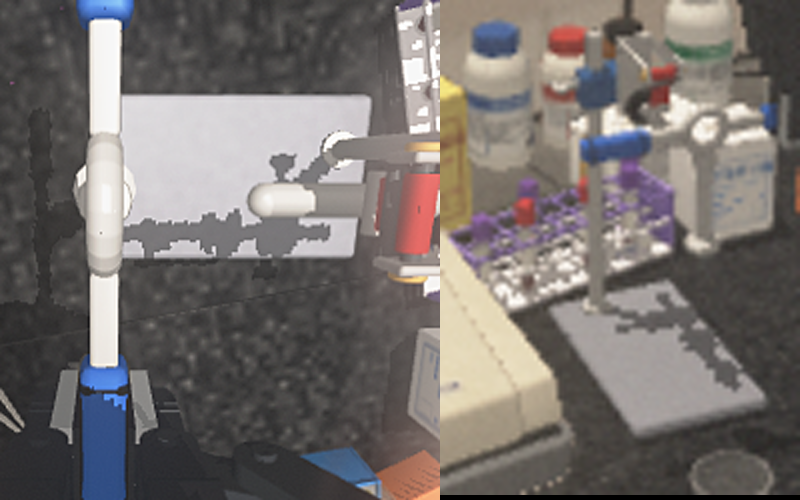

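The wrist view shows the peg tip at px (324.5,140) and the eye at (252.5,142). For the tip's height I take a second wrist view from 5 cm back.

Emit:
move_arm(plan=[[0,0,0,0,-2,0,0],[0,0,0,0,-2,0,0],[0,0,0,0,-1,0,0],[0,0,0,0,0,0,0],[0,0,0,0,0,0,0]])

```text
t: 7.07
ee_pos: [0.4559, -0.0579, 0.2078]
orientation: [[0.191, 0.982, 0.002], [0.982, -0.191, -0.0], [0.0, 0.002, -1.0]]
force: [0.6, 0.9, -1.7]
opening: 0.127
```

Emit:
move_arm(plan=[[0,0,0,0,0,0,0],[0,0,0,0,0,0,0],[0,0,0,0,0,0,0],[0,0,0,0,0,0,0],[0,0,0,0,0,0,0]])

```text
t: 7.48
ee_pos: [0.4557, -0.058, 0.2072]
orientation: [[0.191, 0.982, -0.0], [0.982, -0.191, -0.0], [-0.0, -0.0, -1.0]]
force: [-0.1, -0.2, -2.4]
opening: 0.134
```

```bash
python3 - <<'E'
from h import *
# first the pose of the w3 shot is TCP (.5039,-.0666,.2072); camera shifts rigidly with the tool
s=telemetry.sense();c4=cam("wrist");a=grab("wrist");np.save("w4.npy",a);O=s["orientation"]
print(s["ee_pos"],s["force"].round(1))
c3=dict(c4);cc=-c4["R"].T@c4["t"]+np.array([.5039,-.0666,.2072])-s["ee_pos"];c3["t"]=-c4["R"]@cc
w3=np.load("w3.npy")
def ext(im,r0,r1,c0,c1,nm):
    g=im[r0:r1,c0:c1].astype(int);cv=g.mean(2);sat=g.max(2)-g.min(2);m=(cv>195)&(sat<40)
    print(nm);print(blobs(m,20))
ext(w3,125,155,315,345,"w3 tip");ext(a,125,155,380,440,"w4 tip")
cv2.imwrite("pics/w4c.png",np.hstack([cv2.resize(x[110:170,q:q+64,::-1],None,fx=6,fy=6,interpolation=cv2.INTER_CUBIC) for x,q in((w3,310),(a,385))]))
E
```

```text
[ 0.45571052 -0.05804181  0.20718043] [-0.1 -0.2 -2.4]
w3 tip
[(314, [7.7, 9.6], [0, 0, 23, 28]), (230, [21.3, 13.9], [12, 7, 18, 15])]
w4 tip
[(22, [4.6, 1.5], [2, 0, 7, 5]), (459, [21.3, 13.5], [8, 0, 31, 30]), (333, [46.9, 12.7], [34, 6, 26, 14])]
```

View pics/w4c.png

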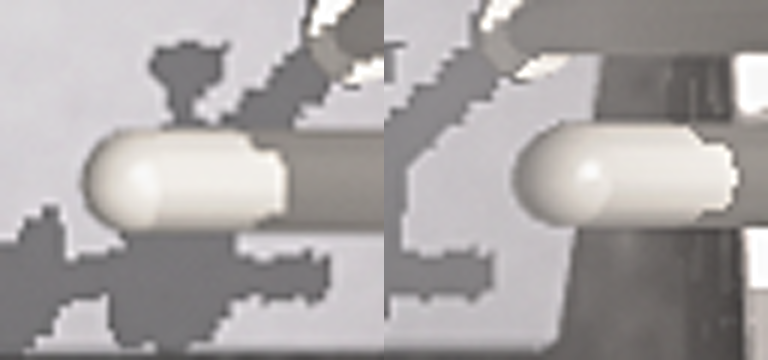

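```bash
python3 - <<'E'
from h import *
c4=cam("wrist");s=telemetry.sense()
c3=dict(c4);cc=-c4["R"].T@c4["t"]+np.array([.5039,-.0666,.2072])-s["ee_pos"];c3["t"]=-c4["R"]@cc
X,_=tri([c3,c4],[[323.4,139.7],[406.1,138.8]]);print("raw edge",X)
ax=np.array([np.cos(np.radians(-10.9)),np.sin(np.radians(-10.9)),0]);lat=np.array([-ax[1],ax[0],0])
for k in range(5): # sphere centre: shift each edge ray outwards by r perpendicular to it, towards +ax
    A=np.zeros((3,3));b=np.zeros(3)
    for c,uv in((c3,[323.4,139.7]),(c4,[406.1,138.8])):
        o,d=ray(c,[uv]);d=d[0];n=ax-d*(ax@d);n/=np.linalg.norm(n);o=o+.005*n;P=np.eye(3)-np.outer(d,d);A+=P;b+=P@o
    C=np.linalg.solve(A,b);break
print("sphere centre",C,"tip",C-.005*ax)
so=np.array([.5902,-.0228,0]);print("tip in stand",(C-.005*ax-so)@ax,(C-so)@lat,"z",C[2])
print("diam check: w3 px 17.5 ->",17.5*np.linalg.norm((c3["R"]@C+c3["t"])[2])/c3["K"][0,0],"w4 17.7 ->",17.7*(c4["R"]@C+c4["t"])[2]/c4["K"][0,0])
# eye in w3: ring lateral mid at col 252.5,row (133..275)/2/2+40 ; hub of handle top
e=s["ee_pos"]-.0176*s["orientation"][:,2]+.06*s["orientation"][:,0]
p=proj(c4,[e+.017*lat+[0,0,0],e-.017*lat,e+[0,0,.017]]);print("nominal eye",e,"lateral vs peg",(e-C)@lat,"proj",p.round(1),"seen rows",133/2+40-.3,275/2+40-.3,"col 252.3")
print("top px tip pred",proj(cam("top"),[C-.005*ax]),"seen",[250+621/6-440/6,110+316/6.667])
ys=[onz(c4,[[252.3,106.2]],e[2]),onz(c4,[[252.3,177.2]],e[2])];m=(ys[0]+ys[1])/2;print("eye lateral from image minus peg",(m[0]-C)@lat+0, "width",np.linalg.norm(ys[0]-ys[1]), "x img-nom",(m[0]-e)@ax)
E
```

```text
raw edge [ 0.55574879 -0.01806246  0.19201973]
sphere centre [ 0.56034863 -0.01881475  0.19394677] tip [ 0.55543884 -0.01786927  0.19394677]
tip in stand -0.03506640303763947 -0.0017314055678151205 z 0.19394676732543908
diam check: w3 px 17.5 -> 0.01008640998703008 w4 17.7 -> 0.010189182674316281
nominal eye [0.46708611 0.00086594 0.22478881] lateral vs peg 0.0016901101852735863 proj [[252.5 100.5]
 [252.6 175.4]
 [252.7 142.2]] seen rows 106.2 177.2 col 252.3
top px tip pred [[279.93208555 157.91660227]] seen [280.1666666666667, 157.39763011849408]
eye lateral from image minus peg 3.2941369005248106e-05 width 0.0324930166729057 x img-nom -0.00011785785313611554
```

Emit:
move_arm(plan=[[0,0,0,0,2,1.0,0],[0,0,0,0,2,1.0,0],[0,0,0,0,2,1.08,0],[0,0,0,0,1.0,0,0],[0,0,0,0,0.6,0,0]])

```text
t: 7.95
ee_pos: [0.5308, -0.0727, 0.1759]
orientation: [[0.191, 0.982, -0.001], [0.982, -0.191, 0.0], [-0.0, -0.001, -1.0]]
force: [0.5, 0.2, -0.9]
opening: 0.125
```

Emit:
move_arm(plan=[[0,0,0,0,0,0,0],[0,0,0,0,0,0,0],[0,0,0,0,0,0,0],[0,0,0,0,0,0,0],[0,0,0,0,0,0,0]])

```text
t: 8.37
ee_pos: [0.5295, -0.0723, 0.177]
orientation: [[0.191, 0.982, 0.001], [0.982, -0.191, -0.0], [-0.0, 0.001, -1.0]]
force: [-0.1, 0.3, -2.5]
opening: 0.125
```

```bash
python3 - <<'E'
from h import *
s=telemetry.sense();c=cam("wrist");a=grab("wrist");np.save("w5.npy",a);b=grab("scene");O=s["orientation"]
e=s["ee_pos"]-.0176*O[:,2]+.06*O[:,0];print(s["ee_pos"],s["force"],"eye nom",e)
ax=O[:,1];lat=O[:,0]
print("pred far sleeve in/near in",proj(c,[e+.038*lat+[0,0,.007],e-.038*lat+[0,0,.007],e+.017*lat,e-.017*lat,e+[0,0,.017]]).round(1))
h=cv2.cvtColor(a,cv2.COLOR_RGB2HSV).astype(int);m=(h[...,0]>100)&(h[...,0]<130)&(h[...,1]>110)&(h[...,2]>40);m[:,:220]=0;m[:,290:]=0;print(blobs(m,40))
A=cv2.resize(a[85:205,215:345,::-1],None,fx=4,fy=4,interpolation=cv2.INTER_CUBIC)
B=cv2.resize(b[140:200,235:300,::-1],None,fx=4,fy=4,interpolation=cv2.INTER_CUBIC);B=cv2.copyMakeBorder(B,0,A.shape[0]-B.shape[0],0,0,cv2.BORDER_CONSTANT)
cv2.imwrite("pics/p5.png",np.hstack([A,B]))
E
```

```text
[ 0.52948101 -0.07233879  0.17704356] [-0.0815951   0.28508501 -2.49659475] eye nom [ 0.54091741 -0.0134378   0.19464024]
pred far sleeve in/near in [[252.7  44.4]
 [252.5 221.7]
 [252.6 100.5]
 [252.5 175.3]
 [252.8 142.2]]
[(909, [252.1, 15.4], [238, 0, 30, 32]), (417, [252.1, 42.9], [238, 35, 29, 20]), (293, [251.6, 227.3], [240, 217, 24, 18]), (1211, [251.5, 264.1], [240, 237, 24, 56]), (108, [251.6, 296.5], [242, 294, 21, 6])]
```

View pics/p5.png

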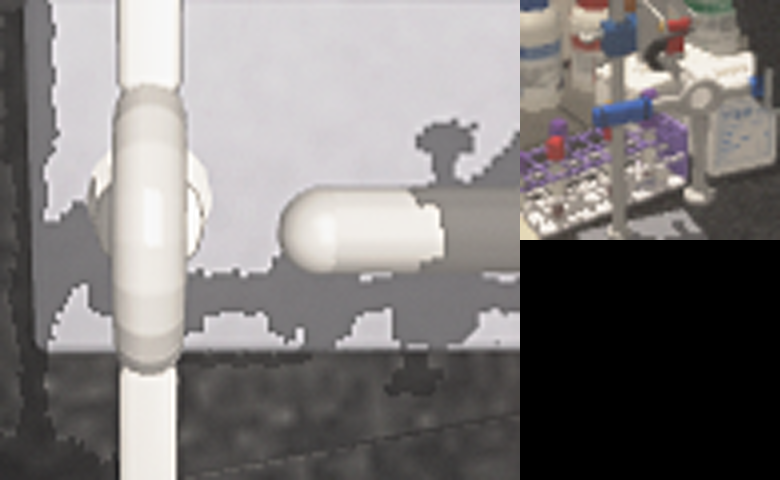

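```bash
python3 - <<'E'
from h import *
from scipy.optimize import least_squares
s=telemetry.sense();c=cam("wrist");O=s["orientation"];ax,lat=O[:,1],O[:,0];up=-O[:,2]
e=s["ee_pos"]+.0176*up+.06*lat
C=np.array([.5603,-.0188,.1939]);q=C+.012*ax
D=lambda X:(c["R"]@X+c["t"])[2]
print("peg depth",D(q),"diam from 22px",22*D(q)/c["K"][0,0],"eye depth",D(e),"ring top width 18.3px ->",18.3*D(e+.013*up)/c["K"][0,0])
print("handle rod width 15px near?")
def f(p):
    dl,dz,th=p;E=e+dl*lat+dz*up;u=lat*np.cos(th)+up*np.sin(th);w=up*np.cos(th)-lat*np.sin(th)
    pr=proj(c,[E+.038*u-.007*w,E-.038*u-.007*w])[:,1]
    # ring silhouette: extreme rows of torus points
    a=np.radians(np.arange(0,360,2));T=proj(c,[E+.017*(np.cos(t)*u+np.sin(t)*w) for t in a])[:,1]
    return np.r_[pr-[54.5,217],T.min()-106.2,T.max()-178.0]
print("resid nominal",f([0,0,0]).round(1))
for free in((0,),(0,1),(0,1,2)):
    g=lambda p:f([p[free.index(i)] if i in free else 0 for i in range(3)])
    r=least_squares(g,np.zeros(len(free)),x_scale=1e-3);print(free,(r.x).round(4),r.fun.round(1))
E
```

```text
peg depth 0.12322059849266326 diam from 22px 0.010241158196699525 eye depth 0.12220664330230507 ring top width 18.3px -> 0.00758280308127402
handle rod width 15px near?
resid nominal [-1.5 -5.1 -5.7 -1.9]
(0,) [-0.0016] [ 2.3 -2.2 -1.9  1.5]
(0, 1) [-0.0015  0.0019] [ 1.2 -1.1 -2.3  2.2]
(0, 1, 2) [-0.0016  0.0019  0.0032] [ 1.1 -1.2 -2.3  2.3]
```

Peg and eye line up sideways (both at row 142), and the heights agree within about 2 mm. Now I advance gently, watching force.

Emit:
move_arm(plan=[[0,0,0,0,0.4,0,0],[0,0,0,0,0.4,0,0],[0,0,0,0,0.3,0,0],[0,0,0,0,0.2,0,0],[0,0,0,0,0.2,0,0]])

```text
t: 8.88
ee_pos: [0.5451, -0.0754, 0.1764]
orientation: [[0.191, 0.982, -0.0], [0.982, -0.191, -0.0], [-0.0, -0.0, -1.0]]
force: [0.4, 0.6, -2.3]
opening: 0.13
```

Emit:
move_arm(plan=[[0,0,0,0,0.1,0,0],[0,0,0,0,0.1,0,0],[0,0,0,0,0.1,0,0],[0,0,0,0,0,0,0],[0,0,0,0,0,0,0]])

```text
t: 9.3
ee_pos: [0.5476, -0.0759, 0.1765]
orientation: [[0.191, 0.982, -0.0], [0.982, -0.191, -0.0], [-0.0, -0.0, -1.0]]
force: [0.0, -0.2, -2.4]
opening: 0.127
```

Emit:
move_arm(plan=[[0,0,0,0,0.25,0,0],[0,0,0,0,0.25,0,0],[0,0,0,0,0.25,0,0],[0,0,0,0,0.25,0,0],[0,0,0,0,0,0,0]])

```text
t: 9.72
ee_pos: [0.5582, -0.0779, 0.1765]
orientation: [[0.191, 0.982, 0.001], [0.982, -0.191, -0.0], [-0.0, 0.001, -1.0]]
force: [-0.5, 0.0, -2.6]
opening: 0.124
```

Emit:
move_arm(plan=[[0,0,0,0,0,0.1,0],[0,0,0,0,0,0.1,0],[0,0,0,0,0,0,0],[0,0,0,0,0,0,0],[0,0,0,0,0,0,0]])

```text
t: 10.13
ee_pos: [0.5574, -0.0778, 0.1745]
orientation: [[0.191, 0.982, -0.0], [0.982, -0.191, -0.0], [-0.0, -0.0, -1.0]]
force: [0.4, 0.3, -2.3]
opening: 0.124
```

```bash
cat >> h.py <<'E'
def st():
    s=telemetry.sense();O=s["orientation"];R=s["ee_pos"]-.0176*O[:,2]+.06*O[:,0]
    print("t %.2f"%s["t"],"eye",R.round(4),"F tool axes",(O.T@s["force"]).round(2),"M tool",(O.T@s["moment"]).round(3),"past tip mm",((R-[.5554,-.0179,0])@O[:,1]*1000).round(1))
E
python3 -c "
from h import *
st()"
```

```text
t 10.13 eye [ 0.5688 -0.0189  0.1921] F tool axes [0.39 0.33 2.29] M tool [ 0.054 -0.114  0.036] past tip mm 13.3
```

Still free. I lower further to find where the peg supports the eye.

Emit:
move_arm(plan=[[0,0,0,0,0,0.1,0],[0,0,0,0,0,0,0],[0,0,0,0,0,0,0],[0,0,0,0,0,0,0],[0,0,0,0,0,0,0]])

```text
t: 10.55
ee_pos: [0.5576, -0.0778, 0.1738]
orientation: [[0.191, 0.982, 0.0], [0.982, -0.191, -0.0], [0.0, 0.0, -1.0]]
force: [-0.7, -0.1, 0.9]
opening: 0.122
```

Emit:
move_arm(plan=[[0,0,0,0,0,0.1,0],[0,0,0,0,0,0,0],[0,0,0,0,0,0,0],[0,0,0,0,0,0,0],[0,0,0,0,0,0,0]])

```text
t: 10.97
ee_pos: [0.5577, -0.0777, 0.173]
orientation: [[0.191, 0.982, 0.001], [0.982, -0.191, 0.0], [0.0, 0.001, -1.0]]
force: [-2.4, 0.0, 6.0]
opening: 0.127
```

Emit:
move_arm(plan=[[0,0,0,0,0,0.1,0],[0,0,0,0,0,0,0],[0,0,0,0,0,0,0],[0,0,0,0,0,0,0],[0,0,0,0,0,0,0]])

```text
t: 11.38
ee_pos: [0.5578, -0.0777, 0.1726]
orientation: [[0.191, 0.982, 0.002], [0.982, -0.191, 0.0], [0.001, 0.002, -1.0]]
force: [-1.7, 1.0, 8.0]
opening: 0.122
```

Emit:
move_arm(plan=[[0,0,0,0,0,-0.3,0],[0,0,0,0,0,-0.25,0],[0,0,0,0,0,0,0],[0,0,0,0,0,0,0],[0,0,0,0,0,0,0]])

```text
t: 11.8
ee_pos: [0.5572, -0.0778, 0.1763]
orientation: [[0.191, 0.982, -0.001], [0.982, -0.191, -0.0], [-0.0, -0.001, -1.0]]
force: [-0.7, 0.3, -2.4]
opening: 0.128
```

Emit:
move_arm(plan=[[0,0,0,0,0.25,0,0],[0,0,0,0,0.25,0,0],[0,0,0,0,0.25,0,0],[0,0,0,0,0.2,0,0],[0,0,0,0,0.2,0,0]])

```text
t: 12.22
ee_pos: [0.5691, -0.0801, 0.1769]
orientation: [[0.191, 0.982, -0.0], [0.982, -0.191, -0.0], [-0.0, -0.0, -1.0]]
force: [0.3, 0.8, -2.7]
opening: 0.127
```

Emit:
move_arm(plan=[[0,0,0,0,0.2,0,0],[0,0,0,0,0.2,0,0],[0,0,0,0,0.2,0,0],[0,0,0,0,0.2,0,0],[0,0,0,0,0.2,0,0]])

```text
t: 12.63
ee_pos: [0.5787, -0.0819, 0.177]
orientation: [[0.191, 0.982, -0.0], [0.982, -0.191, -0.0], [-0.0, -0.0, -1.0]]
force: [0.4, -0.2, -1.6]
opening: 0.129
```

```bash
python3 -c "
from h import *
st()"
```

```text
t 12.63 eye [ 0.5902 -0.023   0.1946] F tool axes [-0.11  0.45  1.58] M tool [-0.012 -0.112 -0.001] past tip mm 35.1
```

Emit:
move_arm(plan=[[0,0,0,0,0.2,0,0],[0,0,0,0,0.2,0,0],[0,0,0,0,0.2,0,0],[0,0,0,0,0.2,0,0],[0,0,0,0,0.2,0,0]])

```text
t: 13.05
ee_pos: [0.5886, -0.0839, 0.177]
orientation: [[0.191, 0.982, -0.0], [0.982, -0.191, -0.0], [-0.0, -0.0, -1.0]]
force: [0.0, -0.2, -2.2]
opening: 0.126
```

Emit:
move_arm(plan=[[0,0,0,0,0.1,0,0],[0,0,0,0,0.1,0,0],[0,0,0,0,0,0,0],[0,0,0,0,0,0,0],[0,0,0,0,0,0,0]])

```text
t: 13.47
ee_pos: [0.5903, -0.0842, 0.177]
orientation: [[0.191, 0.982, 0.0], [0.982, -0.191, -0.0], [-0.0, 0.0, -1.0]]
force: [0.0, 0.7, -2.5]
opening: 0.127
```

```bash
python3 -c "
from h import *
st()"
```

```text
t 13.47 eye [ 0.6018 -0.0253  0.1946] F tool axes [ 0.66 -0.1   2.48] M tool [-0.034 -0.159 -0.015] past tip mm 47.0
```

Past tip 47 mm; the collar is expected at about 51. Now 1 mm steps.

Emit:
move_arm(plan=[[0,0,0,0,0.1,0,0],[0,0,0,0,0.1,0,0],[0,0,0,0,0,0,0],[0,0,0,0,0,0,0],[0,0,0,0,0,0,0]])

```text
t: 13.88
ee_pos: [0.5924, -0.0846, 0.177]
orientation: [[0.191, 0.982, 0.0], [0.982, -0.191, -0.0], [-0.0, 0.0, -1.0]]
force: [-0.3, -0.7, -3.2]
opening: 0.127
```

Emit:
move_arm(plan=[[0,0,0,0,0.1,0,0],[0,0,0,0,0,0,0],[0,0,0,0,0,0,0],[0,0,0,0,0,0,0],[0,0,0,0,0,0,0]])

```text
t: 14.3
ee_pos: [0.5933, -0.0848, 0.177]
orientation: [[0.191, 0.982, 0.0], [0.982, -0.191, -0.0], [-0.0, 0.0, -1.0]]
force: [0.5, 0.2, -3.1]
opening: 0.128
```

Emit:
move_arm(plan=[[0,0,0,0,0.1,0,0],[0,0,0,0,0,0,0],[0,0,0,0,0,0,0],[0,0,0,0,0,0,0],[0,0,0,0,0,0,0]])

```text
t: 14.72
ee_pos: [0.5942, -0.0849, 0.177]
orientation: [[0.191, 0.982, -0.0], [0.982, -0.191, -0.0], [-0.0, -0.0, -1.0]]
force: [-0.9, 0.2, -1.5]
opening: 0.128
```

```bash
python3 -c "
from h import *
st()"
```

```text
t 14.72 eye [ 0.6056 -0.026   0.1946] F tool axes [-0.01 -0.88  1.52] M tool [ 0.037 -0.146 -0.057] past tip mm 50.8
```

Emit:
move_arm(plan=[[0,0,0,0,0.1,0,0],[0,0,0,0,0,0,0],[0,0,0,0,0,0,0],[0,0,0,0,0,0,0],[0,0,0,0,0,0,0]])

```text
t: 15.13
ee_pos: [0.5946, -0.085, 0.1769]
orientation: [[0.191, 0.982, -0.002], [0.982, -0.191, 0.0], [-0.0, -0.002, -1.0]]
force: [-4.4, 1.5, -1.5]
opening: 0.128
```

Emit:
move_arm(plan=[[0,0,0,0,0.1,0,0],[0,0,0,0,0,0,0],[0,0,0,0,0,0,0],[0,0,0,0,0,0,0],[0,0,0,0,0,0,0]])

```text
t: 15.55
ee_pos: [0.5948, -0.0851, 0.1767]
orientation: [[0.19, 0.982, -0.003], [0.982, -0.19, 0.0], [-0.0, -0.003, -1.0]]
force: [-6.6, 1.0, -1.2]
opening: 0.128
```

```bash
python3 -c "
from h import *
st()"
```

```text
t 15.55 eye [ 0.6063 -0.0262  0.1943] F tool axes [-0.31 -6.65  1.25] M tool [ 0.949 -0.065 -0.349] past tip mm 50.9
```

Collar contact at 6.6 N. Ease off slightly and lower onto the peg.

Emit:
move_arm(plan=[[0,0,0,0,-0.1,0.1,0],[0,0,0,0,0,0.1,0],[0,0,0,0,0,0.1,0],[0,0,0,0,0,0,0],[0,0,0,0,0,0,0]])

```text
t: 15.97
ee_pos: [0.5947, -0.085, 0.1741]
orientation: [[0.191, 0.982, -0.001], [0.982, -0.191, 0.0], [0.0, -0.001, -1.0]]
force: [-4.9, 0.4, -0.2]
opening: 0.128
```

```bash
python3 - <<'E'
from h import *
st()
a=grab("wrist");b=grab("scene");t=grab("top");np.save("w6.npy",a)
A=cv2.resize(a[70:220,210:360,::-1],(450,450),interpolation=cv2.INTER_CUBIC)
B=cv2.resize(b[130:190,240:290,::-1],(300,360),interpolation=cv2.INTER_CUBIC);B=cv2.copyMakeBorder(B,0,90,0,0,cv2.BORDER_CONSTANT)
cv2.imwrite("pics/p6.png",np.hstack([A,B]))
E
```

```text
t 15.97 eye [ 0.6062 -0.0261  0.1917] F tool axes [-0.53 -4.88  0.23] M tool [ 0.745  0.001 -0.277] past tip mm 51.2
```

View pics/p6.png

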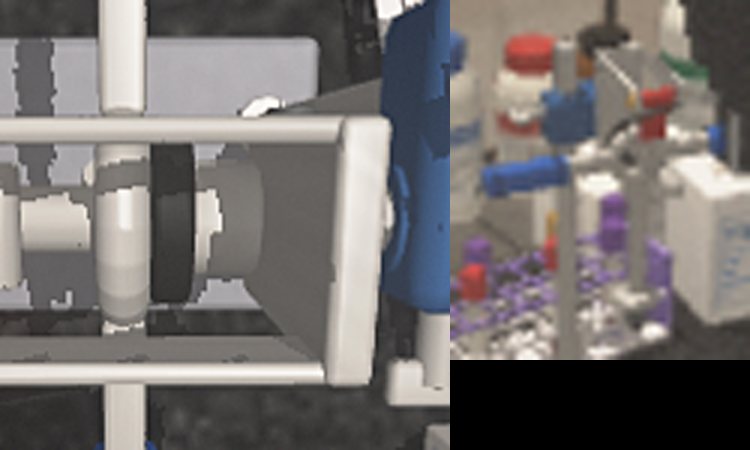

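Eye is against the black collar (left panel ~125,220), and the roller is behind it with about a 10 mm gap, so the flap looks shut. Now tug back.

Emit:
move_arm(plan=[[0,0,0,0,-0.3,0,0],[0,0,0,0,-0.3,0,0],[0,0,0,0,-0.2,0,0],[0,0,0,0,-0.2,0,0],[0,0,0,0,0,0,0]])

```text
t: 16.53
ee_pos: [0.5855, -0.0833, 0.1742]
orientation: [[0.191, 0.982, 0.001], [0.982, -0.191, -0.0], [0.0, 0.001, -1.0]]
force: [0.2, -0.0, -1.1]
opening: 0.13
```

Emit:
move_arm(plan=[[0,0,0,0,-0.1,0,0],[0,0,0,0,0,0,0],[0,0,0,0,0,0,0],[0,0,0,0,0,0,0],[0,0,0,0,0,0,0]])

```text
t: 16.95
ee_pos: [0.5846, -0.0831, 0.1741]
orientation: [[0.191, 0.982, 0.0], [0.982, -0.191, -0.0], [0.0, 0.0, -1.0]]
force: [0.1, 0.5, -0.1]
opening: 0.126
```

```bash
python3 - <<'E'
from h import *
st()
a=np.load("w6.npy");h=cv2.cvtColor(a,cv2.COLOR_RGB2HSV).astype(int);m=((h[...,0]<8)|(h[...,0]>172))&(h[...,1]>150)&(h[...,2]>80);print(blobs(m,20))
E
```

```text
t 16.95 eye [ 0.5961 -0.0242  0.1917] F tool axes [ 0.52 -0.01  0.07] M tool [-0.034  0.03  -0.003] past tip mm 41.2
[(20, [386.8, 62.2], [385, 59, 5, 6]), (1595, [177.7, 153.4], [160, 125, 48, 57])]
```

Emit:
move_arm(plan=[[0,0,0,0,-0.1,0,0],[0,0,0,0,0,0,0],[0,0,0,0,0,0,0],[0,0,0,0,0,0,0],[0,0,0,0,0,0,0]])

```text
t: 17.37
ee_pos: [0.5838, -0.0829, 0.1741]
orientation: [[0.191, 0.982, 0.001], [0.982, -0.191, -0.0], [0.0, 0.001, -1.0]]
force: [1.0, 0.5, -0.5]
opening: 0.127
```

Emit:
move_arm(plan=[[0,0,0,0,-0.1,0,0],[0,0,0,0,0,0,0],[0,0,0,0,0,0,0],[0,0,0,0,0,0,0],[0,0,0,0,0,0,0]])

```text
t: 17.78
ee_pos: [0.5834, -0.0828, 0.1743]
orientation: [[0.191, 0.982, 0.002], [0.982, -0.191, -0.0], [0.0, 0.002, -1.0]]
force: [4.7, -1.0, -1.2]
opening: 0.125
```

```bash
python3 -c "
from h import *
st()"
```

```text
t 17.78 eye [ 0.5948 -0.0239  0.1919] F tool axes [-0.05  4.82  1.18] M tool [-0.762 -0.105  0.367] past tip mm 40.2
```

Emit:
move_arm(plan=[[0,0,0,0,-0.1,0,0],[0,0,0,0,0,0,0],[0,0,0,0,0,0,0],[0,0,0,0,0,0,0],[0,0,0,0,0,0,0]])

```text
t: 18.2
ee_pos: [0.583, -0.0828, 0.1743]
orientation: [[0.191, 0.982, 0.004], [0.982, -0.191, -0.001], [0.0, 0.004, -1.0]]
force: [6.7, -1.6, -3.2]
opening: 0.126
```

Emit:
move_arm(plan=[[0,0,0,0,0,0,0],[0,0,0,0,0,0,0],[0,0,0,0,0,0,0],[0,0,0,0,0,0,0],[0,0,0,0,0,0,0]])

```text
t: 18.62
ee_pos: [0.5831, -0.0828, 0.1743]
orientation: [[0.191, 0.981, 0.004], [0.982, -0.191, -0.001], [0.0, 0.004, -1.0]]
force: [7.1, -1.1, -2.7]
opening: 0.131
```

```bash
python3 -c "
from h import *
st()"
```

```text
t 18.62 eye [ 0.5945 -0.0239  0.1919] F tool axes [0.24 7.2  2.71] M tool [-1.049 -0.152  0.362] past tip mm 40.2
```

The flap held a steady 7.2 N tug and the eye didn't move. Go forward to just short of the collar, settle, and release.

Emit:
move_arm(plan=[[0,0,0,0,0.3,0,0],[0,0,0,0,0.3,0,0],[0,0,0,0,0.3,0,0],[0,0,0,0,0.2,0,0],[0,0,0,0,0,0,0]])

```text
t: 19.03
ee_pos: [0.5925, -0.0846, 0.1739]
orientation: [[0.191, 0.982, -0.0], [0.982, -0.191, -0.0], [-0.0, -0.0, -1.0]]
force: [0.8, 0.1, 0.0]
opening: 0.127
```

Emit:
move_arm(plan=[[0,0,0,0,0,0,0],[0,0,0,0,0,0,0],[0,0,0,0,0,0,0],[0,0,0,0,0,0,0],[0,0,0,0,0,0,0]])

```text
t: 19.45
ee_pos: [0.5924, -0.0846, 0.174]
orientation: [[0.191, 0.982, 0.0], [0.982, -0.191, -0.0], [-0.0, 0.0, -1.0]]
force: [0.8, -0.3, -0.5]
opening: 0.125
```

```bash
python3 -c "
from h import *
st()"
```

```text
t 19.45 eye [ 0.6039 -0.0257  0.1916] F tool axes [-0.12  0.8   0.45] M tool [-0.097  0.026  0.051] past tip mm 49.1
```

Emit:
move_arm(plan=[[0,0,0,0,0,0,0.16],[0,0,0,0,0,0,0.2],[0,0,0,0,0,0,0.25],[0,0,0,0,0,0,0.3],[0,0,0,0,0,0,0.4]])

```text
t: 19.87
ee_pos: [0.5923, -0.0846, 0.174]
orientation: [[0.191, 0.982, 0.0], [0.982, -0.191, -0.0], [-0.0, 0.0, -1.0]]
force: [0.8, -0.9, 0.0]
opening: 0.396
```

Emit:
move_arm(plan=[[0,0,0,0,0,0,0.45],[0,0,0,0,0,0,0.45],[0,0,0,0,0,0,0.45],[0,0,0,0,0,0,0.45],[0,0,0,0,0,0,0.45]])

```text
t: 20.28
ee_pos: [0.5923, -0.0846, 0.174]
orientation: [[0.191, 0.982, 0.0], [0.982, -0.191, -0.0], [-0.0, 0.0, -1.0]]
force: [-0.2, 0.6, 1.1]
opening: 0.453
```

```bash
python3 - <<'E'
from h import *
st()
a=grab("wrist");np.save("w7.npy",a);b=grab("scene")
A=a[:,120:420,::-1];B=cv2.resize(b[120:220,225:305,::-1],(307,384),interpolation=cv2.INTER_CUBIC)
cv2.imwrite("pics/p7.png",np.hstack([A,B]))
E
```

```text
t 20.28 eye [ 0.6038 -0.0257  0.1916] F tool axes [ 0.53 -0.3  -1.14] M tool [-0.011 -0.054 -0.012] past tip mm 49.0
```

View pics/p7.png

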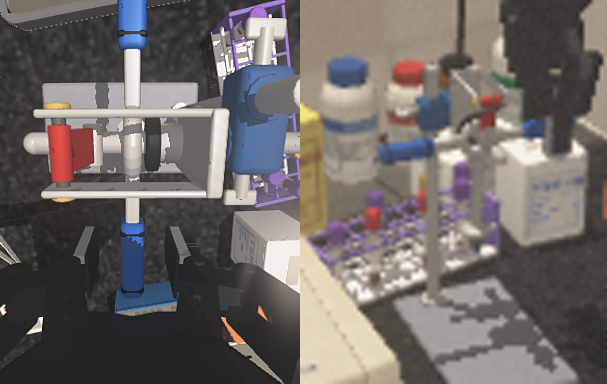

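The wrist view shows the sleeve free between the open fingers, the eye next to the collar and the red flap hanging shut. Retreat straight up.

Emit:
move_arm(plan=[[0,0,0,0,0,-0.5,0.45],[0,0,0,0,0,-1,0.45],[0,0,0,0,0,-1.5,0.45],[0,0,0,0,0,-2,0.45],[0,0,0,0,0,-3,0.45]])

```text
t: 20.8
ee_pos: [0.5912, -0.0844, 0.2537]
orientation: [[0.191, 0.982, -0.004], [0.982, -0.191, 0.001], [-0.0, -0.004, -1.0]]
force: [-0.2, 0.7, 0.1]
opening: 0.449
```

Emit:
move_arm(plan=[[0,0,0,0,0,-3,0.45],[0,0,0,0,0,-3,0.45],[0,0,0,0,0,-2,0.45],[0,0,0,0,0,0,0.45],[0,0,0,0,0,0,0.45]])

```text
t: 21.22
ee_pos: [0.5927, -0.0846, 0.3361]
orientation: [[0.191, 0.982, 0.004], [0.982, -0.191, -0.001], [0.0, 0.004, -1.0]]
force: [-0.3, -0.3, -0.2]
opening: 0.452
```

Emit:
move_arm(plan=[[0,0,0,-2,-2,0,0.45],[0,0,0,-3,-2,0,0.45],[0,0,0,-3,-2,0,0.45],[0,0,0,-2,-1,0,0.45],[0,0,0,0,0,0,0.45]])

```text
t: 21.63
ee_pos: [0.5013, -0.1718, 0.3331]
orientation: [[0.195, 0.981, -0.004], [0.981, -0.195, -0.001], [-0.002, -0.003, -1.0]]
force: [-0.6, -0.1, -0.1]
opening: 0.447
```

Emit:
move_arm(plan=[[0,0,0,0,0,0,0.45],[0,0,0,0,0,0,0.45],[0,0,0,0,0,0,0.45],[0,0,0,0,0,0,0.45],[0,0,0,0,0,0,0.45]])

```text
t: 22.05
ee_pos: [0.505, -0.1687, 0.3336]
orientation: [[0.19, 0.982, -0.001], [0.982, -0.19, 0.0], [0.0, -0.001, -1.0]]
force: [-0.3, -0.6, 1.0]
opening: 0.45
```

```bash
python3 - <<'E'
from h import *
st()
a=grab("wrist");b=grab("scene");a2=grab("wrist");t=grab("top")
print("wrist motion between frames",np.abs(a.astype(int)-a2).max(2)[:200].mean())
T0=np.load("top0.npy")
A=cv2.resize(a[:,:,::-1],(400,300));B=cv2.resize(b[120:220,225:305,::-1],(400,500),interpolation=cv2.INTER_CUBIC)
Tt=cv2.resize(t[85:235,110:390,::-1],(400,200));cv2.imwrite("pics/p8.png",np.hstack([np.vstack([A,Tt]),B]))
E
```

```text
t 22.05 eye [ 0.5164 -0.1098  0.3512] F tool axes [-0.61 -0.18 -0.96] M tool [ 0.004 -0.018 -0.021] past tip mm -21.1
wrist motion between frames 2.74904296875
```

View pics/p8.png

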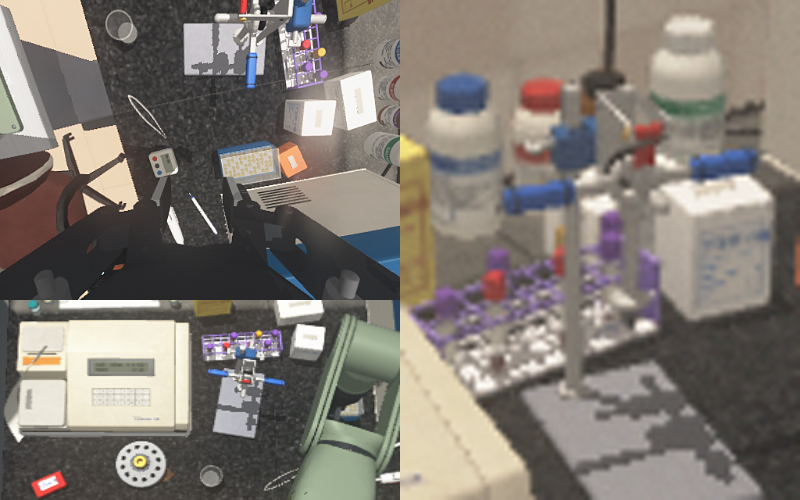

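The key hangs on the peg, with the red flap hanging down in front. I let it settle, then check for motion and for anything displaced before handing in.

Emit:
move_arm(plan=[[0,0,0,0,0,0,0.45],[0,0,0,0,0,0,0.45],[0,0,0,0,0,0,0.45],[0,0,0,0,0,0,0.45],[0,0,0,0,0,0,0.45]])

```text
t: 22.67
ee_pos: [0.5045, -0.1694, 0.334]
orientation: [[0.191, 0.982, 0.0], [0.982, -0.191, -0.0], [-0.0, 0.0, -1.0]]
force: [0.5, 0.4, -0.2]
opening: 0.445
```

Emit:
move_arm(plan=[[0,0,0,0,0,0,0.45],[0,0,0,0,0,0,0.45],[0,0,0,0,0,0,0.45],[0,0,0,0,0,0,0.45],[0,0,0,0,0,0,0.45]])

```text
t: 23.08
ee_pos: [0.5045, -0.1694, 0.334]
orientation: [[0.191, 0.982, 0.0], [0.982, -0.191, -0.0], [-0.0, 0.0, -1.0]]
force: [-0.1, -0.1, -0.1]
opening: 0.447
```

```bash
python3 - <<'E'
from h import *
T0=np.load("top0.npy");S0=np.load("scene0.npy")
s1=grab("scene");[grab("top") for _ in range(4)];s2=grab("scene");t=grab("top")
print("key motion",np.abs(s1.astype(int)-s2).mean(2)[130:200,240:300].max())
def red(a):
    h=cv2.cvtColor(a,cv2.COLOR_RGB2HSV).astype(int);return ((h[...,0]<8)|(h[...,0]>172))&(h[...,1]>150)&(h[...,2]>80)
r=lambda a,x0,x1,y0,y1:blobs(red(a)[y0:y1,x0:x1],6)
print("flap top before/after",r(T0,265,300,130,155),r(t,265,300,130,155));print("flap scene",r(S0,255,290,135,165),r(s2,255,290,135,165))
print("red box",r(T0,125,165,205,240),r(t,125,165,205,240))
def circ(a,x0,x1,y0,y1):
    m=(a.astype(int).mean(2)>120)[y0:y1,x0:x1];ys,xs=np.nonzero(m);return xs.mean().round(1),ys.mean().round(1),len(xs)
print("rotor",circ(T0,185,232,185,230),circ(t,185,232,185,230))
d=np.abs(t.astype(int)-T0).mean(2);print("cup diff",d[205:230,245:270].mean().round(2),"timer",d[200:228,330:360].mean().round(2),"tipbox",d[130:180,335:370].mean().round(2))
E
```

```text
key motion 6.666666666666667
flap top before/after [(10, [17.0, 15.5], [15, 15, 5, 2])] [(10, [17.0, 15.5], [15, 15, 5, 2])]
flap scene [] []
red box [(184, [19.3, 18.3], [7, 9, 25, 19])] [(182, [19.3, 18.4], [7, 9, 25, 19])]
rotor (np.float64(22.8), np.float64(19.9), 934) (np.float64(23.1), np.float64(20.3), 934)
cup diff 1.23 timer 83.7 tipbox 55.48
```

```bash
python3 -c "
from station import arm,telemetry
print(telemetry.sense()['t'],arm.finish_job())"
```

```text
the job is handed in; nothing more can be done
23.4333 None
```

I drew the key straight up out of the rotor's hub by one sleeve and hung its eye on the peg, home against the black collar. The job was handed in at 23.4 s of the 72 s allowed.

- **Force on the hook:** I pushed the eye home with at most about 6.7 N. The highest was about 10.4 N (limit 15 N), when I pressed down on the peg to find its height. These are readings from the end of each move, so a brief peak in between could have been missed.
- **Tug:** I pulled back against the shut flap, and it held a steady 7.2 N without the eye giving way. I then moved the eye forward to about 1–2 mm short of the collar and let go.
- **Last checks:**
  - The flap's red patch in the top view is exactly where it was at the start, so it is shut.
  - The key hangs level and still behind the flap, with only image noise between frames.
  - Wrist forces are about zero.
  - The rotor, red box and cup have not moved.
- **Not confirmed:** The arm hid the timer and tip box in the last top view, so I could not compare them with the start. They looked in place in the last wrist view, and the gripper never went down near them. My red mask found no flap pixels in the scene camera, before or after, so that camera gave no second check.

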